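# Lock out the lamp stand's leg

## Task

Swing the folded outrigger leg of the larger stand, the one that carries the frosted bulb, all the way out until it snaps past its detent and sits at its end stop, then let go of it. Leave the leg of the smaller fuse stand folded as it is.

Things in the scene. Friction and masses are not known exactly. Their poses are not given: they have to be found in the camera images.
- long_leg (a joint): Angle (rad) of the larger stand's leg: 0 folded along its plate, growing counter-clockwise from above to the end stop at 1.65. A spring roller resists from about 1.27 to 1.49 (2 to 3 N at the knob), then pushes the leg onto the stop and holds it. Elsewhere it is barely stiff (0.2 N) and stays where left. Bolted-down grey plate 190 x 85 mm with a frosted bulb in two clips, 59 mm high.
- long_leg_knob (a point): Grip centre of the upright round steel knob at the free end of the larger stand's leg, 120 mm from the hinge axis: 20 mm in diameter, standing from 31 to 78 mm above the bench, this point at 58 mm. Under it the flat steel leg, 16 mm wide (28 mm disc under the knob), underside 19, top 31 mm above the bench.
- long_leg_hinge (a point): Point on the larger stand's upright hinge axis, 25 mm above the bench, at the centre of an 88 mm round base; the leg turns about it. Does not move during the task.
- short_leg (a joint): Angle (rad) of the leg of the smaller fuse stand, same make: 0 folded, end stop 1.65. Its leg is 75 mm from hinge to knob, its plate 125 x 75 mm with a round ceramic fuse with brass ends in its clips. To be left folded, as it starts (0 to 0.25).
Not all that is in view belongs to the job. Leave any red look-alike of the part that bears short_leg alone.

How it is judged:
By the outcome, as a careful person would: the job done as asked, in the order asked, and still so for the second after the job is handed in, with the robot touching nothing.
It also fails if it takes over 37 s, if anything falls off the work surface, if the arm or the gripper's body presses on something with over 40 N, if the wrist force passes 120 N, or if a joint passes its speed limit or range.

## Robot

A 6-joint arm with a two-finger parallel gripper is mounted at the origin on the work surface. World frame = base frame: x ahead of the robot, y to its left, z up, the work surface at z = 0. Lengths are in m, angles in rad, forces in N, time in s.
With the tool pointing down it reaches from about 0.25 to 0.8 m from the base axis. Payload 3.9 kg.
Tool frame: the origin (TCP) lies midway between the tips of the shut fingers; the grasp point (between the pads) lies 19 mm behind it; z points along the fingers, y is the line along which they close (so a half turn about z gives the same grasp; the last joint's range is limited). The gripper opens to 85 mm and grips with 20 to 120 N. Pads are 22 mm wide; open, the fingers measure 114 mm over their backs; the gripper's body (76 mm by 85 mm) begins 54 mm behind the grasp point. The pads swing forward as they close: fully open they stand 13 mm farther back than shut.
Start: joints at [-1.188, 0.26, -0.138, 1.173, 0, 1.571], TCP at [0.196, -0.487, 0.231] pointing down, gripper open.
Joint ranges: [-2.78, 2.78], [-0.83, 1.72], [-1.28, 1.37], [-1.9, 2.12], [-1.57, 1.48], [-3.14, 3.14]. Speed limits (rad/s): [2.57, 2.57, 3.14, 3.14, 3.14, 3.14].

## Interface

Orientations are given as [roll, pitch, yaw] about the fixed x, y, z axes, in that order (R = Rz(yaw) Ry(pitch) Rx(roll)).
In Python, from plant import robot gives the robot as it stands.
- The arm moves only by the shell command python3 -m creep 'ROWS' [FORCE]. ROWS is JSON, a list of rows, each a list of 3 entries, a list of its own where there are three numbers: the opening, from -1 (shut) to 1 (fully open), so that 0 is half open, then the shift along the tool's x, y, z in mm, then the turn, a rotation vector about the tool's x, y, z in degrees. A call has exactly 8 rows; each row is the pose to reach, as a shift and turn from the pose commanded when the call began, along the tool's axes at that moment; what a row does not reach only later rows make up. A row lasts 1/12 s, in which the tool goes at most 41.7 mm and 7.16 degrees, less where a joint would pass 70% of its speed; a pose out of reach is approached as far as the arm can. A call with a gripper value outside its range is refused whole. The fingers move at their own pace and stop on an object; FORCE is the grip in N (left out, the last holds). Time passes only in rows, so rows that repeat a pose let the fingers close, or fill a call up. It gives the time, the measured TCP pose, the force, the opening and the grip force at its end, in the units of the state.
- robot.observe(): the state, without advancing time (a new reading comes with each control period).
- robot.snapshot(name): name is "scene" or "side" or "wrist"; returns a dict with "img" (400x640x3 uint8, red, green, blue), "z_map" (400x640 float32, m along the optical axis (not along the pixel's ray), 0 where there is no reading), "fx", "fy", "cx", "cy" (pixels), "extrinsics" (4x4, takes a point from camera to world coordinates); the wrist camera has in their place "tool_from_camera" (4x4, takes a point from camera to tool coordinates, whose origin is the TCP and whose axes are the flange's). Camera axes: x right, y down, z forward; pixel columns grow to the right and rows downward; lengths in m; the calibration is good to about 2 mm. A picture is of the moment at which its call begins: read the wrist's pose just before it.
- robot.sign_off(): hands the job in; it is judged then, once.
The state is a dict: "t": time; "q": joint angles; "dq": joint speeds; "joint_efforts": joint torques, N m; "tool_pos": TCP position; "tcp_rot": TCP orientation; "wrist_force": force on the tool from outside, world axes, zero at the start; "ft_torque": the same for the moment, N m; "grip_width": finger opening in m; "gripper_force": force on a finger pad.
Only numpy, scipy, OpenCV 4.12 (cv2) and the standard library are available. Lean on these libraries where they do the work, as an engineer would, in place of code of your own. Each camera call takes 0.05 s, during which the arm holds its last target. There are 200 camera calls.

## Working session

There is one attempt and no reset: what is moved stays moved. The work goes in short steps, Python scripts to look and compute and a shell command to move; the robot and the scene stay as the last step left them, time stands still between calls to the robot, and variables do not carry over. Pictures are saved under pics/ and viewed, at most 10 in all, crops included, and the job is handed in when it is done.

```bash
mkdir -p pics; cat > h.py <<'E'
import numpy as np, cv2
from plant import robot
from scipy.spatial.transform import Rotation as R
def snap(n,f=None):
    o=robot.observe(); s=robot.snapshot(n)
    if f: cv2.imwrite('pics/'+f,s['img'][:,:,::-1])
    if n=='wrist':
        T=np.eye(4);T[:3,:3]=R.from_euler('xyz',o['tcp_rot']).as_matrix();T[:3,3]=o['tool_pos']
        s['extrinsics']=T@s['tool_from_camera']
    return s
def ray(s,u,v,z):
    E=s['extrinsics'];d=E[:3,:3]@[(u-s['cx'])/s['fx'],(v-s['cy'])/s['fy'],1]
    return E[:3,3]+d*(z-E[2,3])/d[2]
def pt(s,u,v):
    Z=s['z_map'][int(v),int(u)];E=s['extrinsics']
    return E[:3,:3]@[(u-s['cx'])/s['fx']*Z,(v-s['cy'])/s['fy']*Z,Z]+E[:3,3]
E
python3 - <<'E'
from h import *
import pickle
for n in('scene','side'):
    s=snap(n,n+'.png');pickle.dump(s,open(n+'.pkl','wb'));print(n,s['extrinsics'].round(3).tolist(),s['fx'])
print(robot.observe())
E
```

```text
scene [[0.471, 0.514, -0.717, 1.056], [0.882, -0.288, 0.373, -0.497], [-0.015, -0.808, -0.589, 0.581], [0.0, 0.0, 0.0, 1.0]] 366.9404489479133
side [[-0.946, -0.165, 0.28, 0.108], [-0.324, 0.495, -0.806, 0.801], [-0.006, -0.853, -0.522, 0.704], [0.0, 0.0, 0.0, 1.0]] 504.7975812725634
{'t': 0.1, 'q': array([-1.18800133e+00,  2.60637484e-01, -1.39221287e-01,  1.17271970e+00,
        2.15109197e-05,  1.57078051e+00]), 'dq': array([ 0.00038787, -0.00104977,  0.00340621,  0.00059798,  0.00095219,
        0.00044931]), 'joint_efforts': array([ 1.48895915e-04, -4.06508338e+01,  2.54527581e+01,  1.01447589e-02,
       -3.06714901e-05,  4.37788499e-07]), 'tool_pos': array([ 0.19587359, -0.48643398,  0.23054521]), 'tcp_rot': array([-3.13981051e+00, -2.15390729e-05,  3.82810775e-01]), 'wrist_force': array([-0.45784102,  0.09873258, -0.29155435]), 'ft_torque': array([ 0.02235156,  0.01271853, -0.00216179]), 'gripper_force': 0.0, 'grip_width': 0.08545419282394699}
```

View pics/scene.png

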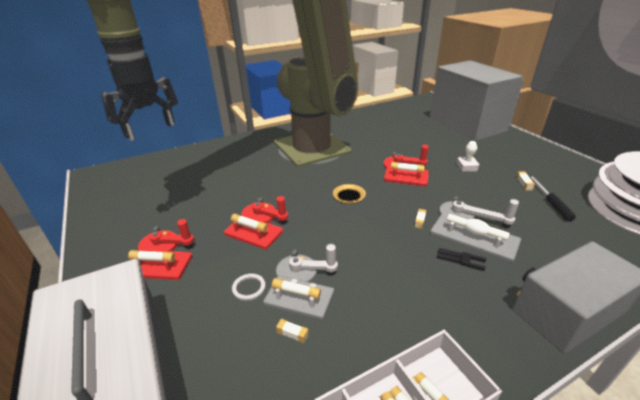

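View pics/side.png

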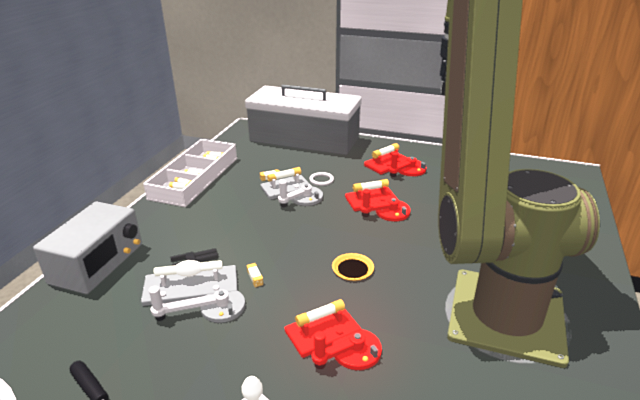

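The scene picture holds these candidates:
- Larger grey stand with the frosted bulb at scene (478,230), side (190,280). Its knob is at scene (512,210), side (156,300), and its hinge is at about scene (455,210), side (223,303).
- Smaller grey fuse stand at scene (300,290), knob at (331,255).
- Red look-alikes at scene (160,260), (253,228) and (408,172).

I choose the bulb stand and will check it in one close crop.

```bash
python3 - <<'E'
from h import *
import pickle
a=pickle.load(open('scene.pkl','rb'));b=pickle.load(open('side.pkl','rb'))
for u,v in((512,202),(512,206),(512,212)):print('sc knob',pt(a,u,v).round(3),ray(a,u,v,.078).round(3))
for u,v in((156,290),(156,295),(156,305)):print('sd knob',pt(b,u,v).round(3),ray(b,u,v,.078).round(3))
for u,v in((223,303),(232,312)):print('sd hinge',pt(b,u,v).round(3))
c1=cv2.resize(a['img'][180:270,420:540],(480,360),interpolation=2);c2=cv2.resize(b['img'][245:335,130:250],(480,360),interpolation=2)
c=cv2.resize(np.hstack([c1,c2]),(800,300))
cv2.imwrite('pics/crop.png',c[:,:,::-1])
E
```

```text
sc knob [0.634 0.217 0.08 ] [0.632 0.22  0.078]
sc knob [0.638 0.215 0.072] [0.643 0.207 0.078]
sc knob [0.64  0.22  0.054] [0.659 0.188 0.078]
sd knob [0.628 0.224 0.077] [0.627 0.225 0.078]
sd knob [0.626 0.229 0.069] [0.619 0.236 0.078]
sd knob [0.629 0.231 0.046] [0.604 0.259 0.078]
sd hinge [0.526 0.166 0.024]
sd hinge [0.499 0.18  0.021]
```

View pics/crop.png

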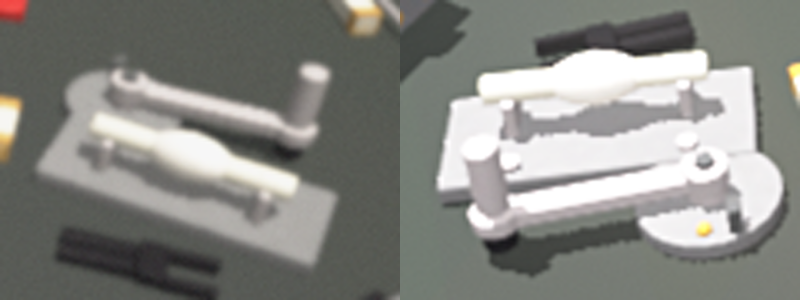

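The crop confirms the choice: the grey plate with the frosted bulb. In the crop, the knob top is at (315,70) left and (483,143) right, and the hinge pin is at (130,75) left and (703,160) right. Next I compute the geometry.

```bash
python3 - <<'E'
from h import *
import pickle
a=pickle.load(open('scene.pkl','rb'));b=pickle.load(open('side.pkl','rb'))
def tri(p,q):
    A=[];B=[]
    M=np.zeros((3,3));r=np.zeros(3)
    for s,(u,v) in((a,p),(b,q)):
        o=s['extrinsics'][:3,3];d=ray(s,u,v,0)-o;d/=np.linalg.norm(d);P=np.eye(3)-np.outer(d,d);M+=P;r+=P@o
    return np.linalg.solve(M,r)
k=tri((514.5,201),(155,288));h=tri((459,202.5),(221,293))
print(k.round(4),ray(a,514.5,201,.078),ray(b,155,288,.078));print(h.round(4),pt(a,459,204),pt(b,221,294))
d=(k-h)[:2];print(np.linalg.norm(d),np.degrees(np.arctan2(d[1],d[0])))
E
```

```text
[0.6326 0.2237 0.0804] [0.63208843 0.22902979 0.078     ] [0.63243584 0.22044    0.078     ]
[0.5347 0.1568 0.0393] [0.53964041 0.15379416 0.03832685] [0.53018874 0.16192055 0.04273998]
0.1185702670752852 34.34955498016786
```

```bash
cat >> h.py <<'E'
def to(x,y,z,yaw):
    o=robot.observe();T=R.from_euler('xyz',o['tcp_rot'])
    G=R.from_euler('xyz',[np.pi,0,np.radians(yaw)])
    print('t',round(o['t'],2),'pos',o['tool_pos'].round(4),'rot',np.degrees(o['tcp_rot']).round(1),'q',o['q'].round(2),'F',o['wrist_force'].round(1),'w',round(o['grip_width'],4),o['gripper_force'])
    print('shift',(T.inv().apply(np.array([x,y,z])-o['tool_pos'])*1000).round(1),'turn',np.degrees((T.inv()*G).as_rotvec()).round(1))
E
python3 -m creep '[[1,[32,-24,0],[0,0,-7]],[1,[64,-48,0],[0,0,-14]],[1,[96,-72,0],[0,0,-21]],[1,[128,-96,0],[0,0,-28]],[1,[160,-120,0],[0,0,-35]],[1,[192,-144,0],[0,0,-42]],[1,[224,-168,0],[0,0,-49]],[1,[256,-192,0],[0,0,-56]]]'
python3 -c "
from h import *
to(.6325,.2235,.2,124)
import pickle
a=pickle.load(open('scene.pkl','rb'));b=pickle.load(open('side.pkl','rb'))
print(pt(a,471,148),pt(a,425,150),pt(b,252,385),pt(b,319,345),pt(b,88,380))"
```

```text
t: 0.77
tool_pos: [0.3621, -0.2114, 0.2311]
tcp_rot: [-3.141, -0.0, 1.366]
wrist_force: [1.3, 0.2, -0.6]
grip_width: 0.0852
gripper_force: 0.0
t 0.77 pos [ 0.3621 -0.2114  0.2311] rot [-180.    -0.    78.3] q [-0.53  0.08 -0.37  1.13  0.    1.25] F [ 1.3  0.2 -0.6] w 0.0852 0.0
shift [480.8 176.2  31.1] turn [ -0.   -0.  -45.7]
[0.37802876 0.35013101 0.07638167] [0.31046976 0.23251301 0.06958501] [0.36372268 0.36668915 0.08683661] [0.3015124  0.24386705 0.06582152] [0.64650525 0.40201146 0.02772436]
```

```bash
python3 -m creep '[[1,[37,13.5,0],[0,0,-5.7]],[1,[74,27,0],[0,0,-11.4]],[1,[111,40.5,0],[0,0,-17.1]],[1,[148,54,0],[0,0,-22.8]],[1,[185,67.5,0],[0,0,-28.5]],[1,[222,81,0],[0,0,-34.2]],[1,[259,94.5,0],[0,0,-40]],[1,[296,108,0],[0,0,-45.7]]]'
python3 -c "
from h import *
to(.6325,.2235,.17,124)"
```

```text
t: 1.43
tool_pos: [0.5297, 0.0556, 0.2309]
tcp_rot: [-3.141, -0.0, 2.163]
wrist_force: [1.1, -0.7, 1.3]
grip_width: 0.0854
gripper_force: 0.0
t 1.43 pos [0.5297 0.0556 0.2309] rot [-180.    -0.   123.9] q [ 0.1   0.27 -0.12  1.18 -0.    1.08] F [ 1.1 -0.7  1.3] w 0.0854 0.0
shift [ 81.9 179.1  60.8] turn [-0.  -0.  -0.1]
```

```bash
python3 -m creep '[[1,[15,33,6],[0,0,0]],[1,[30,66,12],[0,0,0]],[1,[45,99,18],[0,0,0]],[1,[60,132,24],[0,0,0]],[1,[72,160,30],[0,0,0]],[1,[82,179,36],[0,0,0]],[1,[82,179,41],[0,0,0]],[1,[82,179,41],[0,0,0]]]'
python3 -c "
from h import *
to(.6325,.2235,.04,124)
s=snap('wrist','w1.png');import pickle;pickle.dump(s,open('w1.pkl','wb'))
E=np.linalg.inv(s['extrinsics'])
for p in((.6325,.2235,.078),(.5345,.157,.039)):
  c=E[:3,:3]@p+E[:3,3];print(c[0]/c[2]*s['fx']+s['cx'],c[1]/c[2]*s['fy']+s['cy'])"
```

```text
t: 2.1
tool_pos: [0.6321, 0.2217, 0.1877]
tcp_rot: [-3.138, -0.001, 2.16]
wrist_force: [-0.4, 0.4, -0.4]
grip_width: 0.0853
gripper_force: 0.0
t 2.1 pos [0.6321 0.2217 0.1877] rot [-179.8   -0.   123.7] q [ 0.34  0.53  0.18  1.22 -0.    1.32] F [-0.4  0.4 -0.4] w 0.0853 0.0
shift [  1.2   2.  147.7] turn [-0.2 -0.  -0.3]
324.01882796667144 196.33640707575157
188.0100600976177 183.81965251853205
```

View pics/w1.png

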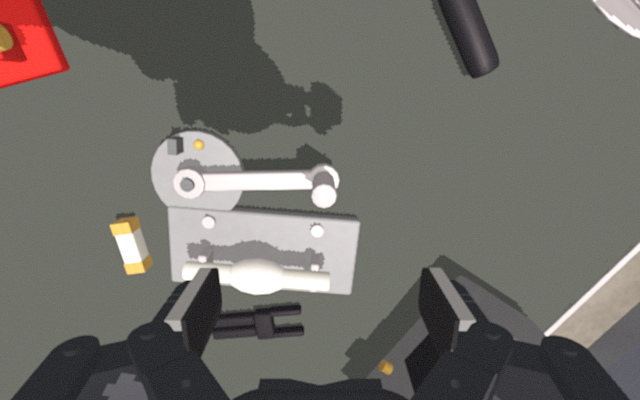

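The wrist view shows the knob top at (324,197) and the hinge pin at (188,184), matching my predictions to within a pixel. Descending now.

```bash
python3 -m creep '[[1,[1,2,25],[0,0,0]],[1,[1,2,50],[0,0,0]],[1,[1,2,75],[0,0,0]],[1,[1,2,100],[0,0,0]],[1,[1,2,120],[0,0,0]],[1,[1,2,135],[0,0,0]],[1,[1,2,146],[0,0,0]],[1,[1,2,146],[0,0,0]]]' && python3 -m creep '[[-0.2,[0,0,0],[0,0,0]],[-0.5,[0,0,0],[0,0,0]],[-0.7,[0,0,0],[0,0,0]],[-1,[0,0,0],[0,0,0]],[-1,[0,0,0],[0,0,0]],[-1,[0,0,0],[0,0,0]],[-1,[0,0,0],[0,0,0]],[-1,[0,0,0],[0,0,0]]]' 30
python3 - <<'E'
from h import *
to(.6325,.2235,.042,124)
o=robot.observe();T=R.from_euler('xyz',o['tcp_rot']);h=np.array([.5345,.157]);p=o['tool_pos']
d=p[:2]-h;print(np.linalg.norm(d),np.degrees(np.arctan2(*d[::-1])))
# arc rows, radius from measured, about hinge
for a in range(6,97,6):
    c,s=np.cos(np.radians(a)),np.sin(np.radians(a));n=h+np.array([c*d[0]-s*d[1],s*d[0]+c*d[1]])
    print(a,(T.inv().apply([n[0]-p[0],n[1]-p[1],0])*1000).round(1))
E
```

```text
t: 2.82
tool_pos: [0.6319, 0.2211, 0.0423]
tcp_rot: [-3.137, -0.001, 2.156]
wrist_force: [-1.0, 0.4, -0.3]
grip_width: 0.0853
gripper_force: 0.0
t: 3.48
tool_pos: [0.6344, 0.223, 0.0452]
tcp_rot: [3.141, 0.0, 2.158]
wrist_force: [-2.3, -1.5, 5.1]
grip_width: 0.0189
gripper_force: 29.5
t 3.48 pos [0.6344 0.223  0.0452] rot [180.    0.  123.6] q [ 0.34  0.62 -0.04  0.9  -0.    1.32] F [-2.3 -1.5  5.1] w 0.0189 29.498166739940643
shift [ 1.4 -1.3  3.2] turn [ 0.   0.  -0.4]
0.1197166590380438 33.469338057160556
6 [12.5 -0.6 -0. ]
12 [24.9 -2.5 -0. ]
18 [37.  -5.8 -0. ]
24 [ 48.7 -10.2  -0. ]
30 [ 59.9 -15.9  -0. ]
36 [ 70.4 -22.7  -0.1]
42 [ 80.2 -30.5  -0.1]
48 [ 89.1 -39.3  -0.1]
54 [ 97.  -49.1  -0.1]
60 [ 1.039e+02 -5.960e+01 -1.000e-01]
66 [ 1.096e+02 -7.070e+01 -1.000e-01]
72 [ 1.141e+02 -8.240e+01 -1.000e-01]
78 [ 1.174e+02 -9.450e+01 -1.000e-01]
84 [ 1.194e+02 -1.069e+02 -1.000e-01]
90 [ 120.1 -119.4   -0.2]
96 [ 119.5 -131.9   -0.2]
```

```bash
python3 -m creep '[[-1,[10.4,-0.5,-3],[0,0,-5]],[-1,[20.8,-1.8,-3],[0,0,-10]],[-1,[31,-4.1,-3],[0,0,-15]],[-1,[41,-7.2,-3],[0,0,-20]],[-1,[50.6,-11.2,-3],[0,0,-25]],[-1,[60,-16,-3],[0,0,-30]],[-1,[68.7,-21.6,-3],[0,0,-35]],[-1,[77,-28,-3],[0,0,-40]]]'
python3 - <<'E'
from h import *
to(.5345,.157,.045,163.5)
o=robot.observe();p=o['tool_pos'];d=p[:2]-[.5345,.157];print(np.linalg.norm(d),np.degrees(np.arctan2(*d[::-1])))
E
```

```text
t: 4.15
tool_pos: [0.5669, 0.2714, 0.0455]
tcp_rot: [-3.14, -0.002, 2.86]
wrist_force: [1.1, -0.7, -7.5]
grip_width: 0.019
gripper_force: 31.6
t 4.15 pos [0.5669 0.2714 0.0455] rot [-1.799e+02 -1.000e-01  1.639e+02] q [ 0.45  0.56 -0.17  0.84 -0.    0.73] F [ 1.1 -0.7 -7.5] w 0.019 31.62154734134674
shift [  -0.6 -118.9    0.7] turn [-0.1 -0.1  0.4]
0.11886154278315172 74.17632264950215
```

```bash
python3 -m creep '[[-1,[10.4,-0.5,1],[0,0,-5]],[-1,[20.8,-1.8,1],[0,0,-10]],[-1,[31,-4.1,1],[0,0,-15]],[-1,[41,-7.2,1],[0,0,-20]],[-1,[50.6,-11.2,1],[0,0,-25]],[-1,[60,-16,1],[0,0,-30]],[-1,[68.7,-21.6,1],[0,0,-35]],[-1,[77,-28,1],[0,0,-40]]]'
python3 - <<'E'
from h import *
to(.5345,.157,.045,206)
o=robot.observe();p=o['tool_pos'];d=p[:2]-[.5345,.157];print(np.linalg.norm(d),np.degrees(np.arctan2(*d[::-1])))
E
```

```text
t: 4.82
tool_pos: [0.486, 0.2653, 0.0455]
tcp_rot: [-3.139, -0.001, -2.725]
wrist_force: [1.6, -2.8, -3.2]
grip_width: 0.0193
gripper_force: 31.9
t 4.82 pos [0.486  0.2653 0.0455] rot [-179.9   -0.  -156.2] q [ 0.5   0.45 -0.37  0.75 -0.    0.08] F [ 1.6 -2.8 -3.2] w 0.0193 31.912829875946045
shift [  -0.5 -118.7    0.7] turn [-0.1 -0.  -2.2]
0.11868880522632466 114.10699949619392
```

```bash
python3 -m creep '[[-1,[4.2,-0.1,0],[0,0,-2]],[-1,[8.4,-0.3,0],[0,0,-4]],[-1,[12.5,-0.7,0],[0,0,-6]],[-1,[16.7,-1.2,0],[0,0,-8]],[-1,[20.8,-1.8,0],[0,0,-10]],[-1,[24.9,-2.6,0],[0,0,-12]],[-1,[29,-3.6,0],[0,0,-14]],[-1,[32,-4.6,0],[0,0,-15.5]]]'
python3 - <<'E'
from h import *
to(.5345,.157,.045,219)
o=robot.observe();p=o['tool_pos'];d=p[:2]-[.5345,.157];print(np.linalg.norm(d),np.degrees(np.arctan2(*d[::-1])))
E
```

```text
t: 5.48
tool_pos: [0.4685, 0.2555, 0.0465]
tcp_rot: [-3.14, 0.02, -2.457]
wrist_force: [21.8, 15.9, -25.3]
grip_width: 0.0193
gripper_force: 30.7
t 5.48 pos [0.4685 0.2555 0.0465] rot [-179.9    1.1 -140.8] q [ 0.5   0.41 -0.44  0.7   0.   -0.19] F [ 21.8  15.9 -25.3] w 0.0193 30.7165789604187
shift [  11.2 -118.1    1.5] turn [-0.1  1.1  0.2]
0.11860466707689479 123.81589152280334
```

A reaction of about 27 N opposes the motion, which suggests the end stop. I unload, open partly, and look.

```bash
python3 -m creep '[[-1,[-3,0,0],[0,0,0]],[-1,[-6,0,0],[0,0,1]],[-1,[-9,0,0],[0,0,2]],[-1,[-9,0,0],[0,0,2]],[-0.3,[-9,0,0],[0,0,2]],[0.2,[-9,0,0],[0,0,2]],[0.2,[-9,0,0],[0,0,2]],[0.2,[-9,0,0],[0,0,2]]]'
python3 -m creep '[[0.2,[0,0,-20],[0,0,0]],[0.2,[0,0,-50],[0,0,0]],[0.2,[0,0,-80],[0,0,0]],[0.2,[0,0,-110],[0,0,0]],[0.2,[0,0,-140],[0,0,0]],[0.2,[0,0,-150],[0,0,0]],[0.2,[0,0,-150],[0,0,0]],[0.2,[0,0,-150],[0,0,0]]]'
python3 -c "
from h import *
to(.5345,.157,.2,219)
s=snap('wrist','w2.png');import pickle;pickle.dump(s,open('w2.pkl','wb'))
E=np.linalg.inv(s['extrinsics'])
c=E[:3,:3]@np.array([.5345,.157,.039])+E[:3,3];print(c[0]/c[2]*s['fx']+s['cx'],c[1]/c[2]*s['fy']+s['cy'])"
```

```text
t: 6.15
tool_pos: [0.4649, 0.2548, 0.0462]
tcp_rot: [3.141, -0.001, -2.493]
wrist_force: [-0.8, -0.4, -0.1]
grip_width: 0.0509
gripper_force: 0.0
t: 6.82
tool_pos: [0.4656, 0.255, 0.1961]
tcp_rot: [3.141, 0.0, -2.493]
wrist_force: [-0.5, -0.1, 0.2]
grip_width: 0.051
gripper_force: 0.0
t 6.82 pos [0.4656 0.255  0.1961] rot [ 180.     0.  -142.9] q [ 0.5   0.29 -0.19  1.09  0.   -0.15] F [-0.5 -0.1  0.2] w 0.051 0.0
shift [   4.3 -119.7   -3.9] turn [ 0.   0.  -1.9]
185.69924543742482 178.52331165521042
```

View pics/w2.png

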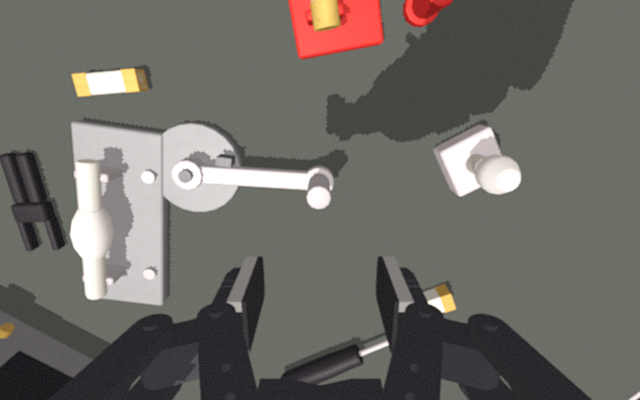

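The leg now stands off the plate with the stop block at (225,160) next to it, and the knob top is at (319,197). I check the angle numerically against the plate edges.

```bash
python3 - <<'E'
from h import *
import pickle
def ang(s,k,h,p,q):
    a=ray(s,*k,.078)-ray(s,*h,.039); b=ray(s,*p,.012)-ray(s,*q,.012)
    A=np.degrees(np.arctan2(a[1],a[0]));B=np.degrees(np.arctan2(b[1],b[0]));print(A,B,A-B,np.linalg.norm(a[:2]))
def edge(s,r,vert):
    pass
w1=pickle.load(open('w1.pkl','rb'));w2=pickle.load(open('w2.pkl','rb'))
ang(w1,(324,197),(187,184),(358.5,217),(168,206.5))
ang(w1,(324,197),(187,184),(351,293),(172,281))
ang(w2,(319,197),(186,175),(163,303),(163,134))
ang(w2,(319,197),(186,175),(75,290) if 0 else (163,303),(162,134))
c=cv2.resize(w2['img'][120:220,150:350],(800,400),interpolation=2);cv2.imwrite('pics/c2.png',c[:,:,::-1])
E
```

```text
33.979500371895405 30.395177754198684 3.5843226176967207 0.11932050991827388
33.979500371895405 29.397064451267177 4.582435920628228 0.11932050991827388
123.18371344938632 28.92417471886169 94.25953873052462 0.11866428548874261
123.18371344938632 29.20841748964408 93.97529595974224 0.11866428548874261
```

View pics/c2.png

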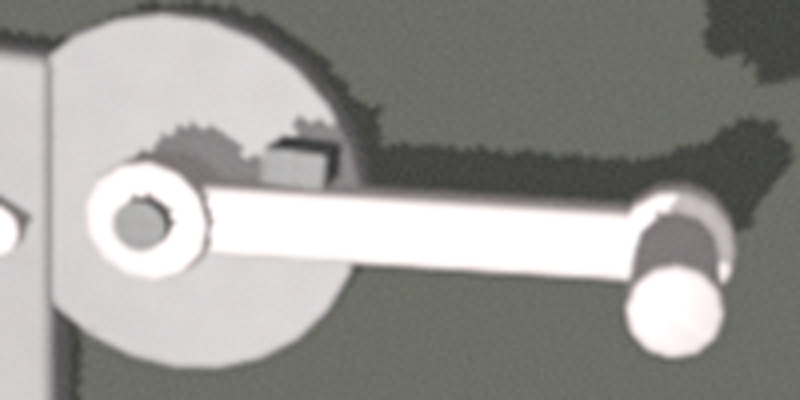

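The crop shows the leg resting against the stop block at crop (300,165). It measures about 94° from the plate edge, against 94.5° at the stop. The gripper is open and 150 mm clear, so I hand in.

```bash
python3 -c "
from plant import robot
print(robot.sign_off())"
```

```text
the job is handed in; nothing more can be done
None
```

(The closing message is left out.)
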